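# Lower the ratchet-held splash guard over the grinding wheel

## Robot

A 6-joint arm with a two-finger parallel gripper is mounted at the origin on the work surface. World frame = base frame: x ahead of the robot, y to its left, z up, the work surface at z = 0. Lengths are in m, angles in rad, forces in N, time in s.
With the tool pointing down it reaches from about 0.35 to 0.775 m from the base axis. Payload 7.3 kg.
Tool frame: the origin (TCP) lies at the centre of the arm's flange, where the gripper is bolted on; the fingertips stand 178 mm ahead of it and the grasp point (between the pads) lies 159 mm ahead of it; z points along the fingers, y is the line along which they close (so a half turn about z gives the same grasp; the last joint's range is limited). The gripper opens to 92 mm and grips with 3 to 60 N. Pads are 19 mm wide; open, the fingers measure 130 mm over their backs; the gripper's body (75 mm by 190 mm) begins 47 mm behind the grasp point.
Start: joints at [1.185, 0.342, 1.524, -0, 1.275, -0.146], TCP at [0.125, 0.51, 0.405] pointing down, gripper open.
Joint ranges: [-2.53, 2.53], [-0.77, 2.02], [0.04, 2.7], [-1, 4.14], [0.28, 2.66], [-3.11, 3.11]. Speed limits (rad/s): [2.57, 2.57, 3.14, 3.14, 3.14, 3.14].

## Interface

Orientations are given as [roll, pitch, yaw] about the fixed x, y, z axes, in that order (R = Rz(yaw) Ry(pitch) Rx(roll)).
In Python, from cell import telemetry, vision, ticket gives the robot as it stands.
- The arm moves only by the shell command python3 -m crank 'ROWS' [FORCE]. ROWS is JSON, a list of rows, each a list of 5 numbers: the gripper command: -1 is shut, 1 is fully open, values between are in proportion, then the shift along the tool's x, y, z in mm, then the turn about the tool's z in rad. In form: [[fingers, dx, dy, dz, roll], ...]. A call has 1 to 12 rows; each row is the pose to reach, as a shift and turn from the pose commanded when the call began, along the tool's axes at that moment; what a row does not reach only later rows make up. A row lasts 1/12 s, in which the tool goes at most 41.7 mm and 7.16 degrees, less where a joint would pass 70% of its speed; a pose out of reach is approached as far as the arm can. A call with a gripper value outside its range is refused whole. The fingers move at their own pace and stop on an object; FORCE is the grip in N (left out, the last holds). Time passes only in rows, so rows that repeat a pose let the fingers close. It gives the time, the measured TCP pose, the force, the opening and the grip force at its end, in the units of the state.
- telemetry.observe(): the state, without advancing time (a new reading comes with each control period).
- vision.read_camera(name): name is "scene" or "top" or "wrist"; returns (picture, depth): 480x640x3 uint8, red, green, blue; 480x640 float32, m along the optical axis (not along the pixel's ray), 0 where there is no reading.
- vision.get_calibration(name): a dict with "camera_matrix" (3x3 intrinsics, pixels), "rvec" (rotation vector, rad) and "tvec" (3), from world to camera coordinates, as OpenCV has them. Camera axes: x right, y down, z forward; pixel columns grow to the right and rows downward; lengths in m; the calibration is good to about 2 mm. A picture is of the moment at which its call begins: read the wrist's pose just before it. get_calibration takes no time and is no camera call; for the wrist camera it gives the pose at the moment of the call.
- ticket.hand_in(): hands the job in; it is judged then, once.
The state is a dict: "time": time; "qpos": joint angles; "qvel": joint speeds; "joint_efforts": joint torques, N m; "tool_pos": TCP position; "tool_rot": TCP orientation; "contact_force": force on the tool from outside, world axes, zero at the start; "torque": the same for the moment, N m; "opening": finger opening in m; "grip_force": force on a finger pad.
Only numpy, scipy, OpenCV 4.12 (cv2) and the standard library are available. Lean on these libraries where they do the work, as an engineer would, in place of code of your own. Each camera call takes 0.05 s, during which the arm holds its last target. There are 200 camera calls.

## Task

The splash guard of the stone grinder is held up by a ratchet. Press the pawl's paddle all the way down with a fingertip so that the pawl comes free of the teeth and stays free, then push the pad at the end of the guard arm steadily down, without slamming it, until the guard is fully down over the wheel. Only press and push: do not raise the guard, do not lift or disturb the loose things around it, and leave the pawl free.

Things in the scene. Friction and masses are not known exactly. Their poses are not given: they have to be found in the camera images.
- stand: fixed grey bench grinder, base plate 250 x 340 x 12 mm. Origin on the table, below the plane in which guard arm and pawl swing; x to the motor (away from the robot), y along the arm from pawl to wheel, z up. In this frame, mm: wheel 150 across at (0, 80, 95), axis x; motor behind it to x = 197; bracket plate x -30 to -22, y -107 to -22, up to z = 217. Loose things near it stay below z = 65
- guard (a joint): angle of the guard arm about its hinge (axis = stand x), rad. 0: fully down on its stop, arm level over the wheel; positive: raised. Starts between 0.50 and 0.545. Friction holds it where it is left; once the pawl is free about 2 to 5 N down on the push pad moves it. With the pawl engaged it is blocked at about 0.47 to 0.43
- push_pad (a point): centre of the top face of the push pad, an aluminium plate 50 mm (stand x) by 40 mm (along the arm) by 8 mm at the arm's free end, beyond the hood. Circles about guard_hinge; relative to it, in the stand frame, y = 215 cos a - 10 sin a, z = 215 sin a + 10 cos a mm, a = joint guard. z axis: the pad's normal. 210 mm above the table when the guard is down
- guard_hinge (a point): hinge axis of the guard arm, at (0, -40, 200) mm in the stand frame, 200 mm above the table; axes as the stand
- pawl (a joint): angle of the bell-crank pawl about its pivot (axis = stand x), rad. 0 (start): nose in the teeth, guard locked; grows as the paddle is pressed down; clear of the teeth from about 0.15; 0.24: paddle fully down on its stop. Stiff pivot: stays where it is left; about 3 to 8 N down on the paddle moves it
- paddle (a point): centre of the top face of the pawl's paddle, a steel plate 46 mm (stand x) by 36 mm (y) by 6 mm at the end away from the wheel, 165 mm above the table at the start, free space below. Relative to pawl_pivot, in the stand frame, y = -90 cos b - 45 sin b, z = 45 cos b - 90 sin b mm, b = joint pawl (fully down: 23 mm lower, 8 mm further to -y)
- pawl_pivot (a point): pivot axis of the pawl, at (0, -85, 120) mm in the stand frame, 120 mm above the table; axes as the stand
- stone_slab: loose flat stone slab, 55 x 85 x 10 mm, lying on the table on the robot's side of the grinder; origin at the centre of its underside; bystander
- dressing_stick: loose dark abrasive dressing stick, 26 x 140 x 26 mm, lying on the table on the robot's side of the grinder; origin at the centre of its underside; bystander
- oil_jar: loose amber jar with steel cap, 44 mm across, 50 mm tall, on the grinder's base plate; origin at the centre of its underside; bystander
- stone_rough: loose reddish rough stone, 52 mm across, 36 mm tall, on the grinder's base plate; origin at the centre of its underside; bystander
- water_bottle: loose clear bottle, 66 mm across, 170 mm tall, on the table at the left; origin at the centre of its underside; bystander
- brush: loose hand brush lying on the table at the right; origin under its middle; bystander
- stone_big: loose pale stone, 76 mm across, 52 mm tall, on the table at the right; origin at the centre of its underside; bystander
- dop_cup: loose empty steel cup, 70 mm across, 70 mm tall, on the table at the left; origin at the centre of its underside; bystander

How it is judged:
On the way, in this order (a step that is already met when the one before it is completed fails the run):
1. the paddle is pressed down and the pawl is clear of the teeth while the guard is still up (value of joint pawl above 0.17 rad and value of joint guard above 0.4 rad), for 0.1 s.
2. with the pawl free, the guard arm is pushed fully down (value of joint guard below 0.05 rad and value of joint pawl above 0.15 rad), for 0.2 s.
At the end, for the whole second after the job is handed in: The guard arm is within 0.05 rad (about 10 mm at its end) of its lower stop and at rest, and the pawl is still clear of the teeth (beyond 0.15 rad) (all of step 2 and velocity of joint guard between -0.05 and 0.05 rad/s); the robot touches nothing.
It fails at once if the guard is slammed down (faster than 2.5 rad/s) (velocity of joint guard below -2.5 rad/s).
It fails at once if the guard arm is raised above where it started (beyond 0.62 rad) (value of joint guard above 0.62 rad).
It fails at once if a loose bystander is lifted or displaced by more than 15 mm (distance of any of stone_slab, dressing_stick, oil_jar, stone_rough, water_bottle, brush, stone_big, dop_cup from where it was at the start of the episode above 0.015 m).
It also fails if it takes over 48 s, if anything falls off the work surface, if the arm or the gripper's body presses on something with over 40 N, if the wrist force passes 120 N, or if a joint passes its speed limit or range.

## Working session

There is one attempt and no reset: what is moved stays moved. The work goes in short steps, Python scripts to look and compute and a shell command to move; the robot and the scene stay as the last step left them, time stands still between calls to the robot, and variables do not carry over. Pictures are saved under pics/ and viewed, at most 10 in all, crops included, and the job is handed in when it is done.

```bash
ls; mkdir -p pics
python3 - <<'E'
from cell import telemetry, vision
import cv2,numpy as np
print(telemetry.observe())
for n in ("scene","top"):
    p,d=vision.read_camera(n); np.savez(f"{n}.npz",p=p,d=d); cv2.imwrite(f"pics/{n}.png",p[:,:,::-1])
    c=vision.get_calibration(n); R=cv2.Rodrigues(np.array(c['rvec']))[0]; print(n,c['camera_matrix'],-R.T@np.array(c['tvec']).ravel(),R)
E
```

```text
pics
{'time': 0.0, 'qpos': array([ 1.18499740e+00,  3.42732170e-01,  1.52500705e+00,  2.43639412e-05,
        1.27538074e+00, -1.46000105e-01]), 'qvel': array([ 0.00020815, -0.00196401, -0.0002572 , -0.00077892, -0.00241587,
       -0.00058175]), 'joint_efforts': array([-2.87878920e-04, -4.31246603e+01, -2.44207960e+01,  7.16341124e-02,
        5.62865508e-02, -1.06786770e-04]), 'tool_pos': array([0.12461791, 0.50986392, 0.40404332]), 'tool_rot': array([-3.14008498e+00, -2.45245371e-04,  2.90178654e+00]), 'contact_force': array([-0.30651259, -0.66047786,  0.7563584 ]), 'torque': array([ 0.00052836, -0.01243297, -0.02974561]), 'grip_force': 0.0, 'opening': 0.09203083175613608}
scene [[612.66022563   0.         310.75578712]
 [  0.         612.66022563 232.73519133]
 [  0.           0.           1.        ]] [ 1.25556094 -0.74772703  1.10687912] [[ 0.72527319  0.68820577  0.01875155]
 [ 0.48453492 -0.49090441 -0.72404335]
 [-0.48908559  0.53421501 -0.68949953]]
top [[442.05282248   0.         320.17766454]
 [  0.         442.05282248 233.84127848]
 [  0.           0.           1.        ]] [ 0.36825854 -0.00133048  1.21309885] [[-0.02328141 -0.99972625  0.00232563]
 [-0.98120541  0.02240424 -0.19166115]
 [ 0.19155658 -0.00674406 -0.9814584 ]]
```

View pics/top.png

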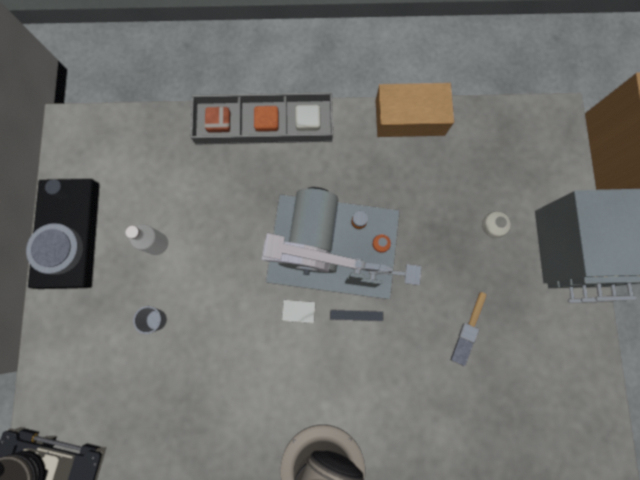

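View pics/scene.png

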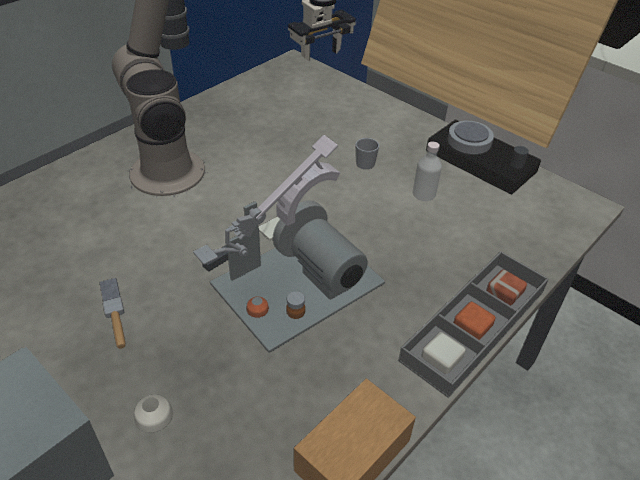

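The top view shows the paddle at about (414,274), the push pad at about (274,247), and the base plate corners at about (280,195), (399,209), (391,298) and (267,283). The slab and stick lie in front of the plate. Next I'll turn these into world points.

```bash
cat > h.py <<'E'
import cv2,numpy as np
from cell import telemetry,vision
def cal(n):
    c=vision.get_calibration(n); return np.array(c['camera_matrix']),cv2.Rodrigues(np.array(c['rvec']))[0],np.array(c['tvec']).ravel()
def cloud(n,d):
    K,R,t=cal(n); v,u=np.mgrid[:480,:640]
    P=np.stack([(u-K[0,2])/K[0,0]*d,(v-K[1,2])/K[1,1]*d,d],-1)
    return (P-t)@R
def rayz(n,u,v,z):
    K,R,t=cal(n); C=-R.T@t; r=R.T@np.linalg.inv(K)@[u,v,1]; return C+r*(z-C[2])/r[2]
E
python3 - <<'E'
from h import *
d=np.load('top.npz')['d'];W=cloud('top',d)
def blob(u0,u1,v0,v1,z0,z1,name):
    s=W[v0:v1,u0:u1]; m=(s[...,2]>z0)&(s[...,2]<z1)&(d[v0:v1,u0:u1]>0)
    q=s[m]; vv,uu=np.nonzero(m)
    (c,wh,a)=cv2.minAreaRect(q[:,:2].astype(np.float32))
    print(name,len(q),'mean',q.mean(0).round(4),'rect',np.round(c,4),np.round(wh,4),a,'uv',uu.mean()+u0,vv.mean()+v0)
    return q
blob(402,430,258,292,.14,.19,'paddle')
q=blob(255,300,228,270,.25,.36,'padregion'); print(np.percentile(q[:,2],[5,25,50,75,95]))
q=blob(255,284,228,268,.29,.36,'pad')
blob(255,410,185,305,.008,.017,'plate')
blob(278,320,296,326,.006,.02,'slab');blob(325,388,306,324,.012,.04,'stick')
E
```

```text
paddle 314 mean [ 0.471  -0.2252  0.1647] rect [ 0.4716 -0.223 ] [0.0439 0.0459] 80.54014587402344 uv 412.3630573248408 273.88853503184714
padregion 797 mean [0.5167 0.0746 0.2964] rect [0.5187 0.0716] [0.0705 0.0497] 82.11067962646484 uv 281.1781681304893 248.8745294855709
[0.25457616 0.28619141 0.30639646 0.31583551 0.32193056]
pad 441 mean [0.5206 0.0885 0.3144] rect [0.521 0.088] [0.0374 0.0497] 81.84915924072266 uv 273.81632653061223 245.88888888888889
plate 5642 mean [ 0.5572 -0.0669  0.0122] rect [ 0.5454 -0.0398] [0.3438 0.3023] 81.08321380615234 uv 341.3730946472882 249.965083303793
slab 631 mean [0.3942 0.0535 0.0102] rect [0.4    0.0529] [0.0847 0.0661] 84.3896255493164 uv 298.4659270998415 310.80824088748017
stick 527 mean [ 0.3799 -0.0992  0.0259] rect [ 0.3801 -0.0991] [0.1376 0.0261] 86.79194641113281 uv 356.0607210626186 314.80834914611006
```

The measurements agree: paddle-to-pad distance is 317 mm against 316.6 expected, and paddle height is 165 mm. So the stand's yaw is about -9°, with the paddle at (0.471,-0.2245,0.165). I'll raise the arm, swing over, close the fingers and line the gripper's long side up with stand x.

```bash
python3 -m crank '[[-1,0,0,-40,0],[-1,-10,-10,-80,0.05],[-1,-40,-35,-120,0.13],[-1,-75,-70,-120,0.2],[-1,-110,-100,-120,0.3],[-1,-145,-135,-120,0.4],[-1,-180,-170,-120,0.5],[-1,-215,-200,-120,0.6],[-1,-250,-230,-120,0.7],[-1,-280,-260,-120,0.75],[-1,-300,-280,-120,0.8],[-1,-315,-295,-120,0.8]]' 30
```

```text
time: 1.1
tool_pos: [0.3533, 0.159, 0.5247]
tool_rot: [3.141, -0.0, 2.099]
contact_force: [2.1, 0.8, 0.6]
opening: 0.0162
grip_force: 0.0
```

```bash
cat >> h.py <<'E'
def delta(x,y,tz,psi):
    "row from measured pose to TCP (x,y,tz), yaw psi"
    s=telemetry.observe(); R=np.array(cv2.Rodrigues(np.zeros(3))[0]); r,p,w=s['tool_rot']
    from scipy.spatial.transform import Rotation as Ro
    M=Ro.from_euler('xyz',[r,p,w]).as_matrix()
    print('pos',s['tool_pos'].round(4),'rot',s['tool_rot'].round(3),'F',s['contact_force'].round(1),'open',round(s['opening'],3),'t',s['time'])
    print('row mm',(M.T@(np.array([x,y,tz])-s['tool_pos'])*1000).round(1),'roll',round((w-psi+np.pi)%(2*np.pi)-np.pi,3))
E
python3 -c "
from h import *
delta(.4705,-.2295,.43,1.414)"
```

```text
pos [0.3533 0.159  0.5247] rot [ 3.141 -0.     2.099] F [2.1 0.8 0.6] open 0.016 t 1.1
row mm [-394.6  -94.6   94.6] roll 0.685
```

```bash
python3 -m crank '[[-1,-30,-8,0,0.07],[-1,-65,-16,0,0.14],[-1,-105,-25,0,0.22],[-1,-145,-35,0,0.3],[-1,-185,-45,0,0.38],[-1,-225,-55,0,0.45],[-1,-265,-65,0,0.53],[-1,-305,-75,0,0.6],[-1,-345,-85,20,0.66],[-1,-375,-91,50,0.685],[-1,-394,-95,80,0.685],[-1,-394,-95,95,0.685]]'
python3 - <<'E'
from h import *
delta(.4705,-.2295,.36,1.414)
p,d=vision.read_camera('wrist'); cv2.imwrite('pics/w1.png',p[:,:,::-1]); np.savez('w1.npz',p=p,d=d)
K,R,t=cal('wrist'); 
for P in ([.4713,-.2245,.165],[.4705,-.2295,.165]): 
    c=K@(R@np.array(P)+t); print(c[:2]/c[2])
E
```

```text
time: 2.1
tool_pos: [0.4705, -0.2305, 0.4247]
tool_rot: [-3.136, -0.001, 1.413]
contact_force: [-0.7, 1.4, -0.2]
opening: 0.0005
grip_force: 0.0
pos [ 0.4705 -0.2305  0.4247] rot [-3.136e+00 -1.000e-03  1.413e+00] F [-0.7  1.4 -0.2] open 0.0 t 2.1
row mm [ 0.8  0.2 64.7] roll -0.001
[321.90654862 249.29619998]
[321.85441915 257.17039452]
```

View pics/w1.png

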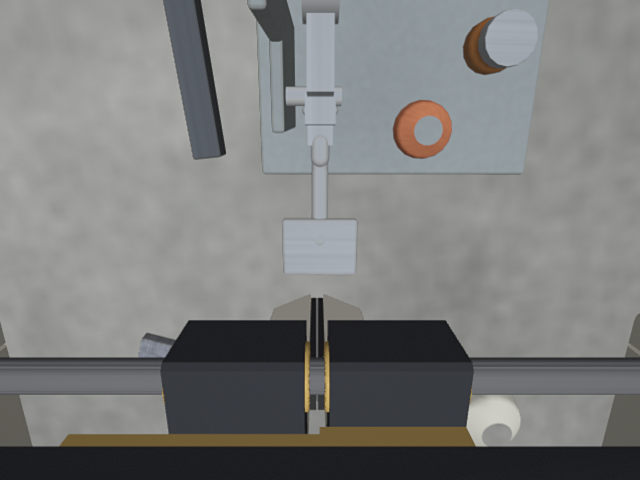

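The paddle's centre appears at (320,247), against a predicted (322,249), so the lateral position is right. The arm, the amber jar and the stone lie to the wheel side, clear of the fingers. I'll press down.

```bash
python3 -c "
from h import *
K,R,t=cal('wrist');print(-R.T@t)"
python3 -m crank '[[-1,0,0,15,0],[-1,0,0,35,0],[-1,0,0,52,0],[-1,0,0,64,0],[-1,0,0,70,0],[-1,0,0,75,0],[-1,0,0,79,0],[-1,0,0,83,0],[-1,0,0,87,0],[-1,0,0,90,0],[-1,0,0,92,0],[-1,0,0,92,0]]'
```

```text
[ 0.48215168 -0.1493253   0.40294616]
time: 3.15
tool_pos: [0.4706, -0.2272, 0.3379]
tool_rot: [3.14, 0.001, 1.417]
contact_force: [1.7, -0.4, 2.7]
opening: 0.0002
grip_force: 1.2
```

```bash
python3 -m crank '[[-1,0,0,3,0],[-1,-1,0,6,0],[-1,-2,0,9,0],[-1,-2,0,12,0],[-1,-3,0,14,0],[-1,-3,0,16,0],[-1,-3,0,16,0],[-1,-3,0,16,0]]'
```

```text
time: 3.82
tool_pos: [0.4701, -0.23, 0.3227]
tool_rot: [3.14, 0.001, 1.417]
contact_force: [-1.3, -4.6, 11.7]
opening: 0.0002
grip_force: 6.1
```

```bash
python3 -m crank '[[-1,0,0,1,0],[-1,0,0,2,0],[-1,0,0,3,0],[-1,0,0,4,0],[-1,0,0,4,0],[-1,0,0,4,0]]'
```

```text
time: 4.32
tool_pos: [0.47, -0.2299, 0.3217]
tool_rot: [3.138, 0.002, 1.417]
contact_force: [-7.5, 0.4, 33.8]
opening: 0.0002
grip_force: 16.8
```

The force rose from 12 to 34 N over 1 mm, so the paddle is on its stop. Now I'll lift off and travel to the pad.

```bash
python3 -m crank '[[-1,0,0,-15,0],[-1,0,0,-45,0],[-1,0,0,-80,0],[-1,0,0,-120,0],[-1,0,0,-160,0],[-1,0,0,-200,0],[-1,10,0,-230,0],[-1,35,0,-250,0],[-1,70,0,-250,0],[-1,110,0,-250,0],[-1,150,0,-250,0],[-1,190,0,-250,0]]'
python3 -m crank '[[-1,40,0,0,0],[-1,75,0,0,0],[-1,105,0,0,0],[-1,125,0,0,0],[-1,132,0,0,0],[-1,132,0,0,0],[-1,132,0,0,0]]'
python3 - <<'E'
from h import *
delta(.521,.088,.315+.178,1.414)
p,d=vision.read_camera('scene'); cv2.imwrite('pics/s2.png',cv2.resize(p[130:290,180:380,::-1],(800,640))[:600])
p,d=vision.read_camera('wrist'); cv2.imwrite('pics/w2.png',p[:,:,::-1])
K,R,t=cal('wrist'); c=K@(R@np.array([.521,.088,.3145])+t); print(c[:2]/c[2])
p,d=vision.read_camera('top')
W=cloud('top',d)[262:286,407:418].reshape(-1,3); W=W[(W[:,2]>.11)&(W[:,2]<.19)]; print('paddle z',np.median(W,0))
E
```

```text
time: 5.32
tool_pos: [0.4989, -0.04, 0.5666]
tool_rot: [-3.138, -0.002, 1.417]
contact_force: [1.2, 0.3, -0.2]
opening: 0.0006
grip_force: 0.0
time: 5.9
tool_pos: [0.5194, 0.0883, 0.5669]
tool_rot: [-3.139, 0.0, 1.418]
contact_force: [0.2, 0.2, 0.7]
opening: 0.0006
grip_force: 0.0
pos [0.5194 0.0883 0.5669] rot [-3.139  0.     1.418] F [0.2 0.2 0.7] open 0.001 t 5.9
row mm [ 0.   1.8 73.9] roll 0.004
[319.70306675 255.44623512]
paddle z [ 0.46995967 -0.22922107  0.14368538]
```

View pics/w2.png

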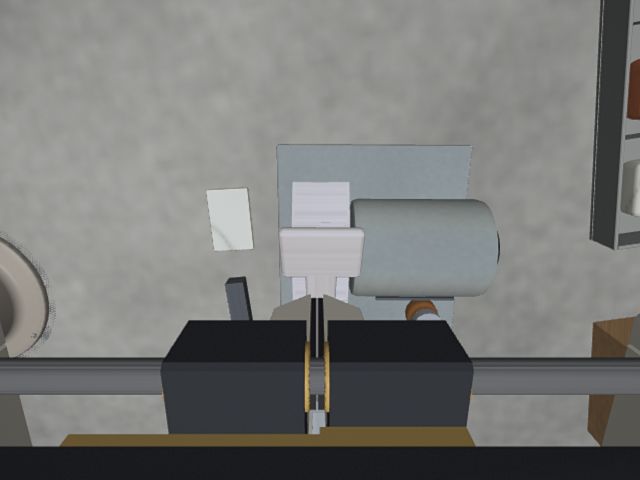

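The pad is at (322,252), against a predicted (320,255), and the paddle has stayed down (z 0.144). I'll descend and push along the pad's arc.

```bash
python3 -m crank '[[-1,0,2,20,0],[-1,0,2,40,0],[-1,0,2,54,0],[-1,0,2,62,0],[-1,0,2,67,0],[-1,0,2,72,0],[-1,2,2,77,0],[-1,4,2,82,0],[-1,7,2,87,0],[-1,10,2,92,0],[-1,10,2,92,0],[-1,10,2,92,0]]'
```

```text
time: 7.05
tool_pos: [0.5229, 0.0982, 0.4752]
tool_rot: [-3.141, 0.0, 1.417]
contact_force: [0.1, -0.3, 0.0]
opening: 0.0004
grip_force: 0.0
```

```bash
python3 -m crank '[[-1,2,0,5,0],[-1,4,0,10,0],[-1,6,0,15,0],[-1,8,0,20,0],[-1,10,0,25,0],[-1,12,0,30,0],[-1,14,0,36,0],[-1,16,0,42,0],[-1,17,0,48,0],[-1,19,0,54,0],[-1,20,0,60,0],[-1,21,0,65,0]]'
```

```text
time: 8.05
tool_pos: [0.5262, 0.1186, 0.4099]
tool_rot: [-3.141, 0.0, 1.417]
contact_force: [-0.2, -3.1, 3.5]
opening: 0.0005
grip_force: 1.4
```

Contact is 3.5 N, as expected. The tip is at 0.232 m, so about 22 mm is left.

```bash
python3 -m crank '[[-1,1,0,5,0],[-1,1,0,9,0],[-1,2,0,13,0],[-1,2,0,17,0],[-1,2,0,20,0],[-1,2,0,22,0],[-1,2,0,24,0],[-1,2,0,25,0],[-1,2,0,25,0],[-1,2,0,25,0]]'
```

```text
time: 8.88
tool_pos: [0.5262, 0.1211, 0.388]
tool_rot: [3.139, -0.002, 1.417]
contact_force: [-5.3, 0.9, 14.9]
opening: 0.0009
grip_force: 7.8
```

The tip is at 0.210 m and the force has risen to 15 N, so the guard is on its stop. I'll retreat straight up and check.

```bash
python3 -m crank '[[-1,0,0,-5,0],[-1,0,0,-20,0],[-1,0,0,-45,0],[-1,0,0,-75,0],[-1,0,0,-100,0],[-1,0,0,-120,0],[-1,0,0,-120,0],[-1,0,0,-120,0],[-1,0,0,-120,0]]'
python3 - <<'E'
from h import *
p,d=vision.read_camera('scene'); cv2.imwrite('pics/s3.png',cv2.resize(p[130:330,180:440,::-1],(780,600)))
W=cloud('scene',d).reshape(-1,3); e=np.array([.156,.988])
for n,c,z0,z1 in(('pad',[.526,.121],.15,.28),('paddle',[.470,-.2325],.11,.19)):
    q=W[(np.hypot(*(W[:,:2]-c).T)<.012)&(W[:,2]>z0)&(W[:,2]<z1)]; print(n,len(q),np.median(q,0).round(4))
print(telemetry.observe()['contact_force'])
E
```

```text
time: 9.63
tool_pos: [0.5264, 0.1207, 0.5043]
tool_rot: [-3.139, 0.0, 1.417]
contact_force: [-0.2, -0.4, -0.0]
opening: -0.0
grip_force: 0.0
pad 47 [0.5242 0.1215 0.2116]
paddle 72 [ 0.4701 -0.2321  0.1445]
[-0.47611488  0.14202254 -0.28713968]
```

View pics/s3.png

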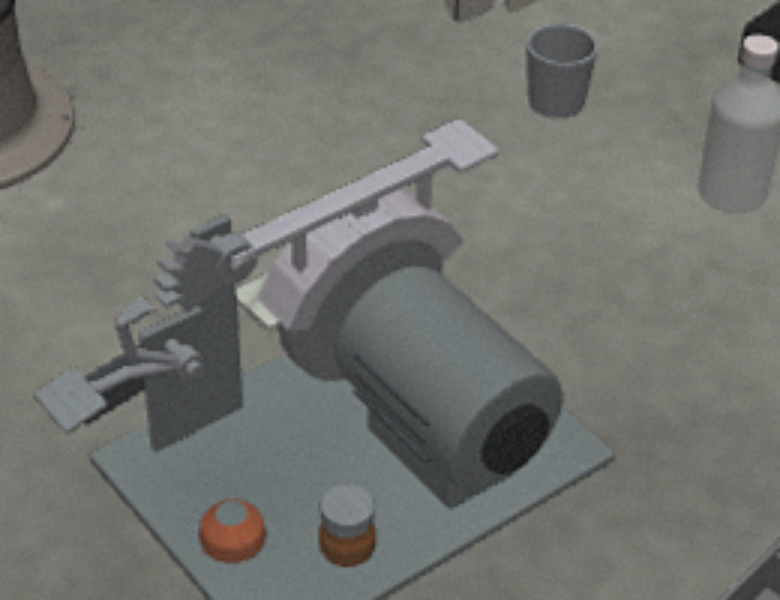

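The picture shows the guard level over the wheel (pad at (460,145), z 0.2116), and the pawl nose at (140,310) clear of the teeth. The paddle is down at (70,398), the loose things are undisturbed and the robot is clear.

```bash
python3 -c "
from cell import ticket
print(ticket.hand_in())"
```

```text
the job is handed in; nothing more can be done
None
```

The job is handed in: the pawl was pressed to its stop and stayed free, the guard was pushed steadily down to its stop over the wheel, and the arm was clear at about 10 s; the hand-in gave no verdict.

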